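# Bolt the solvent locker shut against its spring catch

## Robot

A 6-joint arm with a two-finger parallel gripper is mounted at the origin on the work surface. World frame = base frame: x ahead of the robot, y to its left, z up, the work surface at z = 0. Lengths are in mm, angles in rad, forces in N, time in s.
With the tool pointing down it reaches from about 300 to 825 mm from the base axis. Payload 5.4 kg.
Tool frame: the origin (TCP) lies midway between the tips of the shut fingers; the grasp point (between the pads) lies 19 mm behind it (env.hold_point_z is the distance from the TCP to the grasp point, in mm); z points along the fingers, y is the direction in which the jaws open and shut (so a half turn about z gives the same grasp; the last joint's range is limited). The gripper opens to 92 mm and grips with 3 to 60 N. Pads are 20 mm wide; open, the fingers measure 128 mm over their backs; the gripper's body (75 mm by 189 mm) begins 69 mm behind the grasp point.
Start: joints at [-1.32, 0.158, 1.597, -0, 1.386, -0.21], TCP at [255.657, -515.02, 214.601] pointing down, gripper open.
Joint ranges: [-2.91, 2.91], [-0.94, 2.29], [0.18, 2.7], [-1.29, 4.43], [0.17, 2.64], [-3, 3]. Speed limits (rad/s): [2.57, 2.57, 3.14, 3.14, 3.14, 3.14].

## Interface

Orientations are given as a unit quaternion [x, y, z, w].
In Python, from cell import env gives the robot as it stands.
- The arm moves only by the tool step_arm, never from a script. Its argument "commands" is text: rows parted by semicolons, each of 5 numbers parted by spaces: the shift along the tool's x, y, z in mm, then the turn about the tool's z in degrees, then the finger opening in mm, from 0 to 91.9. In form: dx dy dz turn grip; .... A call has 1 to 20 rows; each row shifts and turns the commanded pose from where the row before left it, along the tool's axes as they then stand; what a row does not reach is not made up. A row lasts 1/12 s, in which the tool goes at most 41.7 mm and 7.16 degrees, less where a joint would pass 70% of its speed; a pose out of reach is approached as far as the arm can. A call with a gripper value outside its range is refused whole. The fingers move at their own pace and stop on an object; the grip force is fixed at half the most. Time passes only in rows, so rows that do not move let the fingers close. It gives the time, the measured TCP pose, the force and the opening at its end, in the units of the state.
- env.state(): the state, without advancing time (a new reading comes with each control period).
- env.read_camera(name): name is "scene" or "top"; returns a dict with "img" (420x560x3 uint8, red, green, blue), "fx", "fy", "cx", "cy" (pixels), "cam_to_world" (4x4, takes a point from camera to world coordinates). Camera axes: x right, y up, looking along -z (the intrinsics and any distortion apply to the point x, -y, -z); pixel columns grow to the right and rows downward; lengths in mm; the calibration is good to about 2 mm. A picture is of the moment at which its call begins. There is no depth.
- env.close_job(): hands the job in, once; it reports no verdict.
The state is a dict: "clock": time; "qpos": joint angles; "qd": joint speeds; "effort": joint torques, N m; "position": TCP position; "eef_rot": TCP orientation; "ft_force": force on the tool from outside, world axes, zero at the start; "ft_torque": the same for the moment, N m; "width": opening from 0.0 (shut) to 1.0 (fully open).
Only numpy, scipy, OpenCV 4.12 (cv2) and the standard library are available. Lean on these libraries where they do the work, as an engineer would, in place of code of your own. Each camera call takes 0.05 s, during which the arm holds its last target.

## Task

Bolt the yellow solvent locker shut. With one fingertip press the red spring catch down and keep it held down, and meanwhile push the black tab of the bolt with the other finger, all the way home into the keeper; only then let the catch spring back up, so that it locks the bolt, and move clear. Only press and push, grasp nothing, and leave the bottles, glassware and the timer where they stand.

Things in the scene. Friction and masses are not known exactly. Their poses are not given: they have to be found in the camera images.
- locker: the yellow steel locker, fixed to the bench: a box 260 (x) by 430 (y) by 160 high (its top). Origin at the centre of its underside, z up. The bolt slides along its +y, towards the fixed deck with the keeper; the red catch lies on the -x side of the bolt. Apart from the bolt and the catch, what is fixed on its top stands at most 38 above the top
- catch_pad (a point): centre of the top face of the red catch, a level pad 36 (locker x) by 110 (locker y), 8 thick, its top 58 above the locker's top when up. It sinks straight down when pressed. A fingertip may slide along it while pressing. The pad's centre lies 65 from the bolt tab's centre plane in locker x, and 5 further along +y than the tab when the bolt is drawn back; the gap between pad and tab edges in x is 25
- bolt_tab (a point): centre of the top edge of the black upright tab on the bolt: 44 wide (locker x), 8 thick (locker y), its top 73 above the locker's top and its lower edge 37 above it. Below the tab the bolt bar's top is 29 above the locker's top, so a fingertip at the height of the pressed pad passes freely over the bar. Push the tab's face on the -y side towards +y
- catch (a joint): how far the catch is pressed down, m: 0 up (locking), 0.009 bottomed. A spring resists with about 4 N at the start and 7 N at the bottom and lifts it again when let go. From about 0.005 down the bolt is free to slide; with the catch up its pawl stands between the teeth of the bolt and holds it, wherever the bolt is (1.5 mm of play). It can rise fully with the bolt home or drawn back, and only at some points between
- bolt (a joint): how far the bolt has slid, m: 0 to 0.0015 drawn back (start), 0.036 home in the keeper, against its end stop. Friction about 3 N; it stays where it is left
- timer: white digital timer, 55 x 75 x 20, lying on the locker's lid; origin at the centre of its underside; to be left alone
- vial: small amber bottle with black cap, diameter 38, 68 high, on the locker's lid; origin at the centre of its underside; to be left alone
- sample_jar: small glass jar with white lid, diameter 48, 60 high, on the fixed deck of the locker; origin at the centre of its underside; to be left alone
- wash_bottle: white wash bottle, diameter 68, 215 high with its bent spout, on the bench; origin at the centre of its underside; to be left alone
- solvent_can: rectangular steel can, 70 x 110 x 175 high with its handle, on the bench; origin at the centre of its underside; to be left alone
- cylinder: tall clear measuring cylinder with blue foot, foot diameter 84, 260 high, on the bench; origin at the centre of its underside; to be left alone
- beaker: glass beaker, diameter 76, 95 high, on the bench; origin at the centre of its underside; to be left alone

How it is judged (in metres and radians):
On the way, in this order (a step that is already met when the one before it is completed fails the run):
1. the catch is held down while the bolt is still drawn back (value of joint catch above 0.004 m and value of joint bolt below 0.008 m), for 0.1 s.
2. the bolt is home with the catch still held down (value of joint catch above 0.003 m and value of joint bolt above 0.0335 m), for 0.05 s.
At the end, for the whole second after the job is handed in: the bolt is home (within 2.5 mm of its stop), the catch is back up (within 1.5 mm), and all bystanders are at rest within 20 mm of where they stood (value of joint bolt above 0.0335 m and value of joint catch below 0.0015 m and linear speed of each of timer, vial, sample_jar, wash_bottle, solvent_can, cylinder, beaker below 0.02 m/s and distance of each of timer, vial, sample_jar, wash_bottle, solvent_can, cylinder, beaker from where it was at the start of the episode below 0.02 m); the robot touches nothing.
It fails at once if the catch came up while the bolt was part-way (value of joint catch below 0.002 m and value of joint bolt between 0.004 and 0.032 m).
It fails at once if a bystander was moved, lifted or tipped (distance of any of timer, vial, sample_jar, wash_bottle, solvent_can, cylinder, beaker from where it was at the start of the episode above 0.02 m or angle between any of timer, vial, sample_jar, wash_bottle, solvent_can, cylinder, beaker's own z axis and vertical above 0.35 rad).
It also fails if it takes over 42 s, if anything falls off the work surface, if the arm or the gripper's body presses on something with over 40 N, if the wrist force passes 120 N, or if a joint passes its speed limit or range.

## Working session

There is one attempt and no reset: what is moved stays moved. The work goes in short steps, Python scripts to look and compute and a tool call to move; the robot and the scene stay as the last step left them, time stands still between calls to the robot, and variables do not carry over. Pictures are saved under pics/ and viewed, and the job is handed in when it is done.

Besides the shell and the picture viewer there is one more tool, called after "Emit:" as name(argument=value, ...) on one line, values as JSON. step_arm: Moves the arm, as the interface text tells. Its arguments: {"type":"object","properties":{"commands":{"type":"string"}},"required":["commands"]}

```bash
mkdir -p pics; python3 - <<'E'
from cell import env
import cv2,json
for n in("scene","top"):
    c=env.read_camera(n); cv2.imwrite(f"pics/{n}0.png",c["img"][:,:,::-1])
    print(n,c["fx"],c["fy"],c["cx"],c["cy"],c["cam_to_world"],[k for k in c])
print(env.state())
E
```

```text
scene 470.295767478179 470.295767478179 279.464379589747 206.1508110388937 [[-8.98979851e-01 -2.29997323e-01  3.72741812e-01  1.17182056e+03]
 [ 4.37903902e-01 -4.88851480e-01  7.54496126e-01  1.19064767e+03]
 [ 8.68329726e-03  8.41501908e-01  5.40184356e-01  1.00110484e+03]
 [ 0.00000000e+00  0.00000000e+00  0.00000000e+00  1.00000000e+00]] ['img', 'fx', 'fy', 'cx', 'cy', 'cam_to_world']
top 436.82565680869016 436.82565680869016 281.9374357962539 215.20009437366662 [[-1.98134910e-03  9.86083858e-01 -1.66236879e-01  2.85875705e+02]
 [-9.99889216e-01  4.98811694e-04  1.48763606e-02  2.49172966e+01]
 [ 1.47522599e-02  1.66247938e-01  9.85973627e-01  1.70623688e+03]
 [ 0.00000000e+00  0.00000000e+00  0.00000000e+00  1.00000000e+00]] ['img', 'fx', 'fy', 'cx', 'cy', 'cam_to_world']
{'clock': 0.1, 'qpos': array([-1.32009729e+00,  1.58973240e-01,  1.59810588e+00,  2.27415774e-05,
        1.38620073e+00, -2.10097602e-01]), 'qd': array([-0.00034769, -0.00182221, -0.00322427,  0.00127804, -0.00103273,
       -0.00013994]), 'effort': array([-9.41254657e-04, -3.86504638e+01, -3.22960424e+01,  7.02308491e-02,
        3.39561061e-02, -5.09035203e-05]), 'position': array([ 255.52611453, -514.47256015,  213.72477561]), 'eef_rot': array([ 9.73575642e-01,  2.28363214e-01, -5.95095310e-06, -8.43652103e-04]), 'ft_force': array([-0.6944769 , -0.73680335,  0.44637973]), 'ft_torque': array([-0.06147288,  0.00865035,  0.0313271 ]), 'width': 1.0016247473915525}
```

```bash
ls -la; sleep 3
```

```text
total 12
drwxr-xr-x  3 agent agent 4096 Dec  7 16:46 .
drwxr-xr-x 23 root  root  4096 Dec  7 16:46 ..
drwxr-xr-x  2 agent agent 4096 Dec  7 16:46 pics
```

View pics/scene0.png

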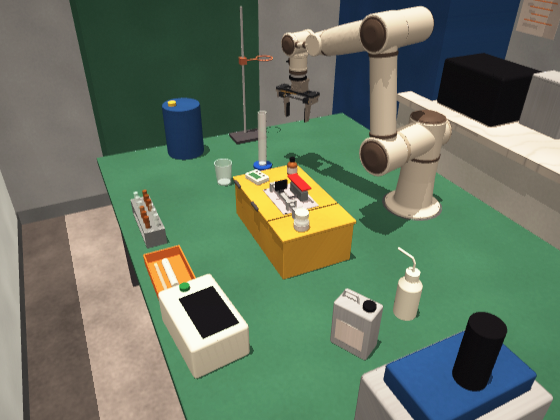

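View pics/top0.png

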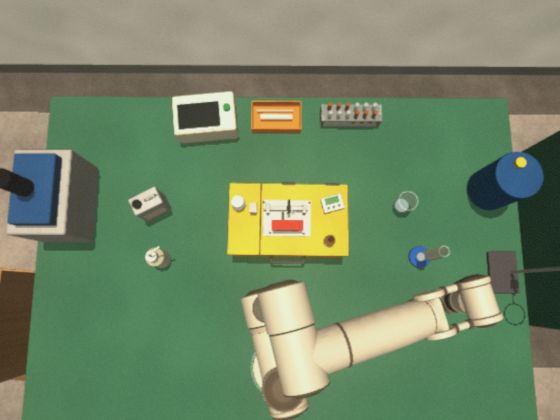

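The top view has world +x up and +y to the left. The locker is at about (288,219), with the red catch at (287,226) and the bolt just above it. I'll enlarge that area next.

```bash
python3 - <<'E'
import cv2
a=cv2.imread("pics/top0.png")[175:265,220:356]; cv2.imwrite("pics/t1.png",cv2.resize(a,None,fx=5.8,fy=5.8,interpolation=cv2.INTER_CUBIC))
a=cv2.imread("pics/scene0.png")[150:275,225:360]; cv2.imwrite("pics/s1.png",cv2.resize(a,None,fx=4.8,fy=4.8,interpolation=cv2.INTER_CUBIC))
E
```

```text
(no output)
```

View pics/t1.png

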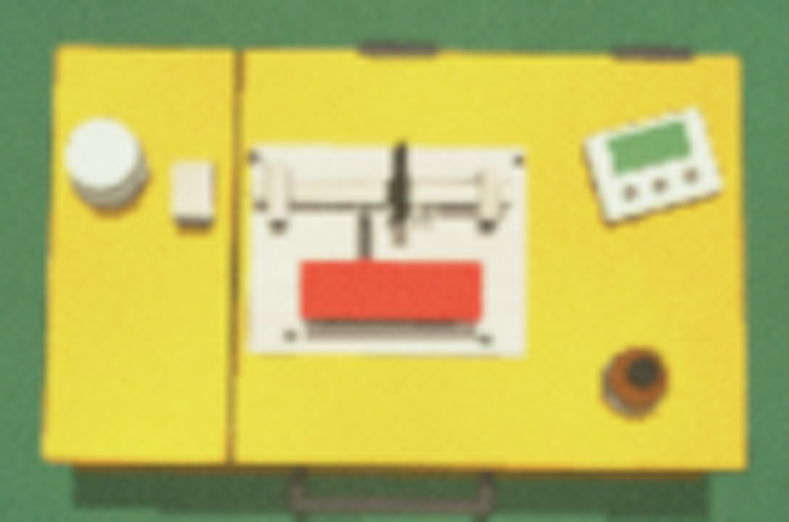

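View pics/s1.png

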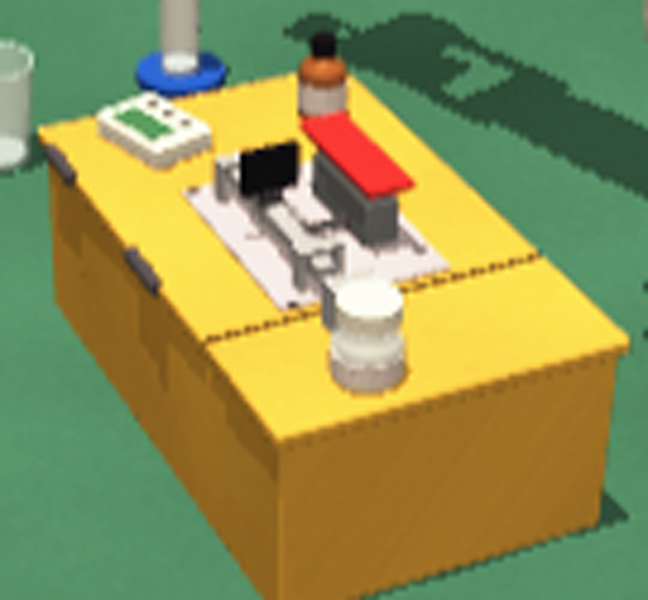

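```bash
cat > h.py <<'E'
import numpy as np,cv2
def ray(c,uv):
    T=c["cam_to_world"]; d=np.array([(uv[0]-c["cx"])/c["fx"],-(uv[1]-c["cy"])/c["fy"],-1.]); return T[:3,3],T[:3,:3]@d
def onz(c,uv,z):
    o,d=ray(c,uv); return o+d*(z-o[2])/d[2]
def proj(c,p):
    T=c["cam_to_world"]; q=T[:3,:3].T@(np.array(p)-T[:3,3]); return np.array([c["cx"]+c["fx"]*q[0]/-q[2],c["cy"]-c["fy"]*q[1]/-q[2]])
def biggest(m):
    n,l,s,ce=cv2.connectedComponentsWithStats(m.astype(np.uint8)); i=1+np.argmax(s[1:,4]); return l==i
def red(c):
    h=cv2.cvtColor(c["img"],cv2.COLOR_RGB2HSV).astype(int); return biggest(((h[...,0]<7)|(h[...,0]>174))&(h[...,1]>150)&(h[...,2]>120))
def yel(c):
    h=cv2.cvtColor(c["img"],cv2.COLOR_RGB2HSV).astype(int); return (abs(h[...,0]-27)<5)&(h[...,1]>130)&(h[...,2]>150)
def rect(m):
    k=cv2.findContours(m.astype(np.uint8),cv2.RETR_EXTERNAL,cv2.CHAIN_APPROX_NONE)[0]; k=max(k,key=cv2.contourArea); return k
E
python3 - <<'E'
from cell import env
from h import *
np.set_printoptions(precision=1,suppress=True)
C={n:env.read_camera(n) for n in("scene","top")}
for n,c in C.items():
    m=red(c); r,cc=np.nonzero(m); print(n,"red n",m.sum(),"px",cc.mean(),r.mean(),"->",onz(c,(cc.mean(),r.mean()),218))
    P=np.array([onz(c,(x,y),218)[:2] for x,y in zip(cc,r)],np.float32); print(cv2.minAreaRect(P))
c=C["top"]; k=rect(biggest(cv2.morphologyEx(yel(c).astype(np.uint8),cv2.MORPH_CLOSE,np.ones((3,3)))))
P=np.array([onz(c,q[0],160)[:2] for q in k],np.float32); R=cv2.minAreaRect(P); print("locker",R,cv2.boxPoints(R))
q=cv2.approxPolyDP(cv2.convexHull(k),4,True)[:,0]; print(q.tolist(),[onz(c,x,160)[:2] for x in q])
# black tab
for n,(y0,y1,x0,x1) in dict(top=(197,221,283,294),scene=(175,198,270,292)).items():
    c=C[n]; s=c["img"][y0:y1,x0:x1].max(2); print(n);print(s)
E
```

```text
scene red n 196 px 298.81632653061223 181.91326530612244 -> [506.8 -10.8 218. ]
((506.5699157714844, -13.517852783203125), (120.23236846923828, 37.1712760925293), 88.48778533935547)
top red n 292 px 286.6404109589041 224.71575342465752 -> [503.6 -13.7 218. ]
((504.3534851074219, -14.982986450195312), (31.317846298217773, 103.47787475585938), 0.0016706425230950117)
locker ((534.6555786132812, -19.909927368164062), (430.4062805175781, 259.2514343261719), 89.31590270996094) [[ 402.5 -233.6]
 [ 661.7 -236.6]
 [ 666.8  193.7]
 [ 407.6  196.8]]
[[230, 183], [347, 185], [348, 255], [228, 254]] [array([665. , 189.8]), array([ 658.2, -235.5]), array([ 403.7, -232.3]), array([407.6, 192.3])]
top
[[235 235 235 235 237 235 235 236 237 236 236]
 [235 237 236 236 235 229 225 230 236 236 236]
 [236 236 236 235 229 203 179 218 234 235 235]
 [236 237 236 235 209 144 116 199 234 236 236]
 [237 236 236 234 187 108 103 196 234 236 237]
 [235 235 238 234 185 103 101 198 233 235 236]
 [238 237 235 233 186 101 101 195 233 237 237]
 [236 236 237 232 182 104 104 189 230 236 236]
 [233 232 233 222 166  96  99
[... 2169 characters left out ...]
0  44  64  80 240 247 247 247
  247 245 118  73]
 [148 128 158 212 161 116  82  81  79  39  47  48  46  57 192 243 247 247
  247 246 216 119]
 [226 201 211 247 211 162 145 119  86  50  67  97 126 167 152 223 239 247
  247 247 247 216]
 [248 248 247 247 246 210 161 127 102  81 121 194 218 239 218 180 203 243
  247 247 247 247]
 [247 248 247 247 247 246 209 139 124 101 144 226 237 235 240 181 188 229
  243 247 247 247]
 [247 247 247 247 247 246 245 161 150 105 115 162 228 236 233 226 197 199
  209 243 239 238]
 [247 247 247 247 247 247 246 209 159 134 118 115 167 232 235 233 234 160
  130 201 168 164]
 [247 247 247 247 247 247 246 246 209 160 142 117 117 185 233 234 232 218
  125  87  85  94]]
```

```bash
python3 - <<'E'
from cell import env
from h import *
np.set_printoptions(precision=1,suppress=True)
C={n:env.read_camera(n) for n in("scene","top")}
c=C["top"]; print("tab top (upper rows 199-205)",onz(c,(288.45,199.5),233),onz(c,(288.4,205),233))
c=C["scene"]
for nm,uv in dict(left=(274.7,181.7),right=(286.5,179)).items(): print(nm,onz(c,uv,233))
print("lower corners z197",onz(c,(274.7,190.0),197),onz(c,(286.5,187.5),197))
for n in C:
  print(n,"pred tab ends", [proj(C[n],p) for p in [(548,-18.5,233),(592,-18.5,233)]], "pad corners",[proj(C[n],(505+a,-13+b,218)) for a in(-18,18) for b in (-55,55)])
c=C["top"]
print("cyl",onz(c,(419,257),0),"beaker",onz(c,(402,206),0),"wash",onz(c,(157,260),0))
E
```

```text
tab top (upper rows 199-205) [589.1 -19.8 233. ] [569.8 -19.6 233. ]
left [590.8 -22.7 233. ]
right [547.5 -22.4 233. ]
lower corners z197 [587.6 -29.1 197. ] [544.5 -27.1 197. ]
scene pred tab ends [array([286.9, 179.6]), array([274.9, 182.4])] pad corners [array([296.1, 173.3]), array([311.7, 187.9]), array([286.8, 175.4]), array([302. , 190.3])]
top pred tab ends [array([288.1, 211.3]), array([288.1, 198.7])] pad corners [array([302.5, 229.5]), array([270.5, 229.5]), array([302.4, 219.2]), array([270.5, 219.1])]
cyl [ 407.8 -537.4    0. ] beaker [ 611.  -480.3    0. ] wash [397.1 484.1   0. ]
```

Emit:
step_arm(commands="0 0 -20 0 47; 0 0 -30 0 47; 0 0 -30 0 47; 0 0 -30 0 47; 0 0 0 -7 47; 0 0 0 -7 47; 0 0 0 -7 47; 0 0 0 -7 47; 0 0 0 -7 47; 0 0 0 -7 47; 0 0 0 -7 47; 0 0 0 -7 47; 0 0 0 -7 47; 0 0 0 0 47")

```text
clock: 1.47
position: [255.6, -515.0, 324.5]
eef_rot: [0.71, 0.704, 0.0, -0.0]
ft_force: [0.5, 0.2, 0.1]
width: 0.509
```

Emit:
step_arm(commands="25 14.6 0 0 47; 25 14.6 0 0 47; 25 14.6 0 0 47; 25 14.6 0 0 47; 25 14.6 0 0 47; 25 14.6 0 0 47; 25 14.6 0 0 47; 25 14.6 0 0 47; 25 14.6 0 0 47; 25 14.6 0 0 47; 25 14.6 0 0 47; 25 14.6 0 0 47; 25 14.6 0 0 47; 25 14.6 0 0 47; 25 14.6 0 0 47; 25 14.6 0 0 47; 25 14.6 0 0 47; 25 14.6 0 0 47; 25 14.6 0 0 47; 0 0 0 0 47")

```text
clock: 3.13
position: [539.4, -39.1, 324.3]
eef_rot: [0.71, 0.704, 0.001, -0.001]
ft_force: [0.1, 0.5, -0.0]
width: 0.514
```

Emit:
step_arm(commands="-2 -2 -0 0 47; 0 0 -0 0 47; 0 0 20 0 47; 0 0 20 0 47; 0 0 20 0 47; 0 0 20 0 47; 0 0 0 0 47; 0 0 0 0 47")

```text
clock: 3.8
position: [535.0, -45.8, 244.1]
eef_rot: [0.712, 0.702, -0.001, -0.001]
ft_force: [0.4, 0.1, 1.7]
width: 0.513
```

```bash
python3 - <<'E'
from cell import env
import cv2
for n,(y0,y1,x0,x1) in dict(top=(175,265,220,356),scene=(110,235,225,360)).items():
    a=env.read_camera(n)["img"][y0:y1,x0:x1,::-1]; cv2.imwrite(f"pics/{n}2.png",cv2.resize(a,None,fx=4.6,fy=4.6,interpolation=cv2.INTER_CUBIC))
s=env.state();print(s["position"],s["ft_force"],s["eef_rot"],s["width"])
E
```

```text
[536.48723716 -45.85457217 246.3129493 ] [-0.05761498  0.02243921  0.36450056] [7.11350932e-01 7.02835983e-01 5.08384841e-04 1.08402877e-03] 0.508245941852906
```

View pics/scene2.png

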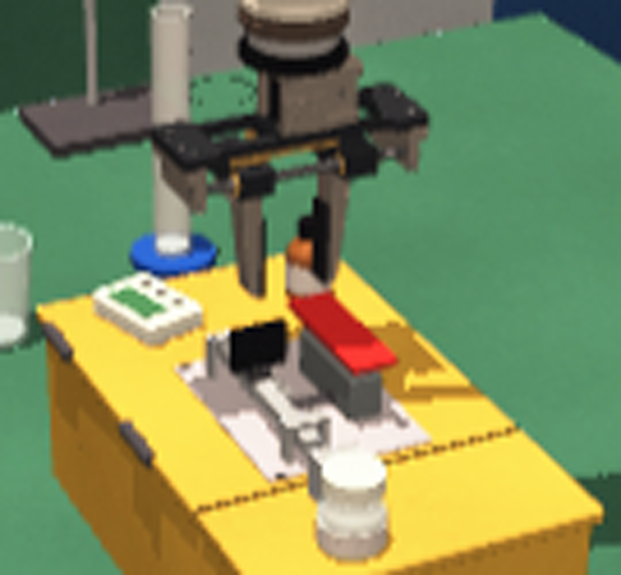

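View pics/top2.png

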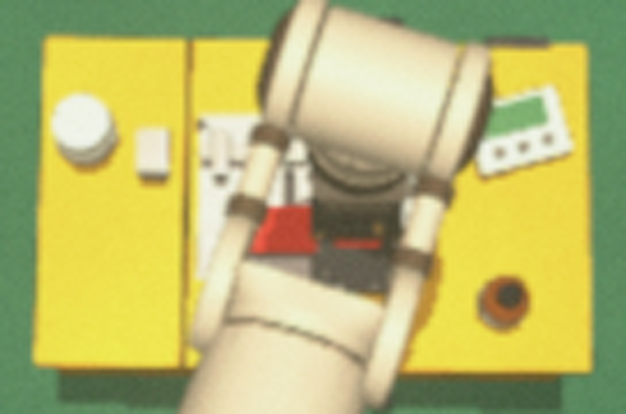

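```bash
python3 - <<'E'
from cell import env
from h import *
np.set_printoptions(precision=1,suppress=True)
for i in range(4):
    c=env.read_camera("scene"); s=env.state(); print(s["clock"],s["position"],s["ft_force"])
p=s["position"]
for dx in(-32.5,32.5): print((proj(c,(p[0]+dx,p[1],p[2]))-[225,110])*4.6)
E
```

```text
3.95 [536.7 -45.7 246.5] [-0.4 -0.2 -0.3]
4.0 [536.8 -45.6 246.5] [-0.3 -0.3 -0. ]
4.05 [536.7 -45.4 246.3] [ 0.1 -0.6 -0.7]
4.1 [536.6 -45.3 246. ] [-0.2  0.8 -0.3]
[322.  275.8]
[242.3 293.8]
```

Emit:
step_arm(commands="2 0 8 0 47; 0 0 8 0 47; 0 0 5 0 47; 0 0 0 0 47; 0 0 0 0 47; 0 0 0 0 47")

```text
clock: 4.6
position: [536.0, -42.9, 223.6]
eef_rot: [0.711, 0.703, -0.0, -0.0]
ft_force: [-1.3, -0.0, -0.7]
width: 0.513
```

Emit:
step_arm(commands="0 0 1.5 0 47; 0 0 1.5 0 47; 0 0 1.5 0 47;  0 0 1.5 0 47; 0 0 0 0 47; 0 0 0 0 47; 0 0 0 0 47")

```text
clock: 5.18
position: [536.1, -43.0, 218.1]
eef_rot: [0.711, 0.703, 0.0, 0.0]
ft_force: [-0.4, -0.5, 2.8]
width: 0.51
```

Emit:
step_arm(commands="0 0 1 0 47; 0 0 1 0 47; 0 0 0 0 47; 0 0 0 0 47; 0 0 0 0 47")

```text
clock: 5.6
position: [536.1, -43.0, 215.8]
eef_rot: [0.711, 0.703, 0.0, 0.0]
ft_force: [-1.4, 0.3, 3.5]
width: 0.512
```

Emit:
step_arm(commands="0 0 1 0 47; 0 0 1 0 47; 0 0 1 0 47; 0 0 0 0 47; 0 0 0 0 47; 0 0 0 0 47")

```text
clock: 6.1
position: [536.1, -43.0, 212.7]
eef_rot: [0.711, 0.703, 0.0, 0.0]
ft_force: [-1.6, 0.0, 4.5]
width: 0.512
```

```bash
python3 - <<'E'
from cell import env
for i in range(3):
    s=env.state(); print(s["clock"],s["position"],s["ft_force"],s["ft_torque"])
    c=env.read_camera("scene")
E
```

```text
6.1 [536.09336532 -42.99266851 212.74440089] [-1.57988082  0.04307171  4.51628152] [-0.01651045  0.14543002  0.01302994]
6.15 [536.1315075  -42.97510481 212.7836672 ] [-0.48150615  0.01922828  6.20223171] [-0.05468883  0.17442801  0.05647704]
6.2 [536.12865362 -42.99592252 212.7857792 ] [-1.20275605 -0.18828936  4.70041841] [ 0.01397413  0.18667217 -0.01734624]
```

Emit:
step_arm(commands="0 0 1 0 47; 0 0 1 0 47; 0 0 1 0 47; 0 0 0 0 47; 0 0 0 0 47; 0 0 0 0 47")

```text
clock: 6.75
position: [536.1, -43.0, 210.0]
eef_rot: [0.711, 0.703, 0.0, 0.0]
ft_force: [-1.3, -0.1, 5.9]
width: 0.51
```

```bash
python3 - <<'E'
from cell import env
import numpy as np
F=[]
for i in range(8):
    s=env.state(); F.append(np.r_[s["position"],s["ft_force"]])
    c=env.read_camera("scene")
print(s["clock"],np.mean(F,0).round(2))
import cv2
a=c["img"][110:235,225:360,::-1]; cv2.imwrite("pics/scene3.png",cv2.resize(a,None,fx=4.6,fy=4.6,interpolation=cv2.INTER_CUBIC))
E
```

```text
7.1 [ 5.3613e+02 -4.2990e+01  2.0998e+02 -1.1600e+00  6.0000e-02  6.0100e+00]
```

View pics/scene3.png

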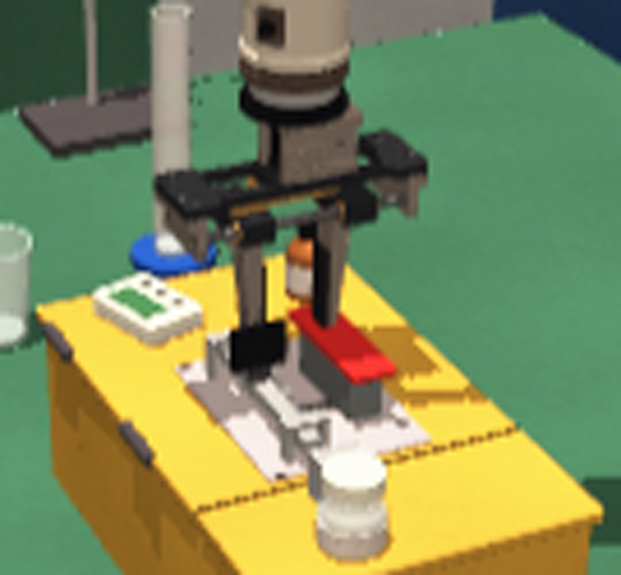

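The second picture shows the red pad sunk by about 2 px (its near corner moved from y≈360 to y≈375 in the enlarged view). The other finger is behind the black tab at (257,345). I'll press slightly more, then push.

Emit:
step_arm(commands="0 0 1 0 47; 0 0 0.5 0 47; 0 0 0 0 47; 2 0 0 0 47; 2 0 0 0 47; 2 0 0 0 47; 2 0 0 0 47; 2 0 0 0 47; 2 0 0 0 47; 2 0 0 0 47; 0 0 0 0 47; 0 0 0 0 47")

```text
clock: 8.15
position: [537.1, -31.2, 209.4]
eef_rot: [0.711, 0.703, -0.001, 0.003]
ft_force: [-0.9, -5.9, 6.3]
width: 0.509
```

```bash
cat > m.py <<'E'
from cell import env
import numpy as np,cv2,sys
F=[]
for i in range(5):
    s=env.state(); F.append(np.r_[s["position"],s["ft_force"]])
    c=env.read_camera("scene")
print(s["clock"],np.mean(F,0).round(2).tolist())
a=c["img"][110:235,225:360,::-1]; cv2.imwrite(f"pics/{sys.argv[1]}.png",cv2.resize(a,None,fx=4.6,fy=4.6,interpolation=cv2.INTER_CUBIC))
E
python3 m.py scene4
```

```text
8.35 [537.13, -31.2, 209.42, -0.45, -6.14, 6.94]
```

View pics/scene4.png

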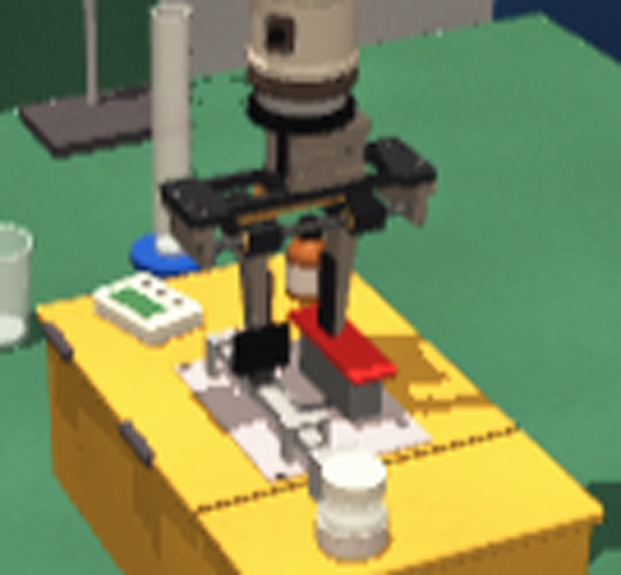

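Emit:
step_arm(commands="2 0 0 0 47; 2 0 0 0 47; 2 0 0 0 47; 2 0 0 0 47; 2 0 0 0 47; 0 0 0 0 47; 0 0 0 0 47")

```text
clock: 8.98
position: [537.3, -21.2, 209.4]
eef_rot: [0.711, 0.703, -0.001, 0.003]
ft_force: [-0.3, -6.5, 7.1]
width: 0.512
```

```bash
python3 m.py scene5
```

```text
9.1833 [537.26, -21.17, 209.41, -0.24, -6.24, 7.13]
```

Emit:
step_arm(commands="2 0 0 0 47; 2 0 0 0 47; 2 0 0 0 47; 2 0 0 0 47; 2 0 0 0 47; 2 0 0 0 47; 2 0 0 0 47; 2 0 0 0 47; 2 0 0 0 47; 2 0 0 0 47; 0 0 0 0 47; 0 0 0 0 47")

```text
clock: 10.23
position: [537.6, -1.1, 209.4]
eef_rot: [0.711, 0.703, -0.001, 0.003]
ft_force: [0.2, -6.7, 7.1]
width: 0.514
```

```bash
python3 m.py scene6
```

```text
10.4333 [537.58, -1.05, 209.41, 0.15, -6.45, 7.44]
```

View pics/scene6.png

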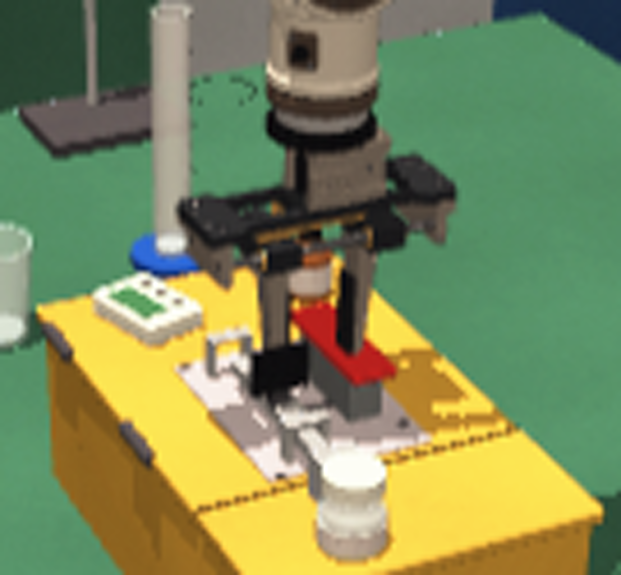

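The tab has slid to about (280,368) in the enlarged view, and the bolt now reaches the keeper. I'll push on in 1 mm rows until the force rises at the stop.

Emit:
step_arm(commands="1 0 0 0 47; 1 0 0 0 47; 1 0 0 0 47; 0 0 0 0 47; 0 0 0 0 47")

```text
clock: 10.9
position: [537.6, -0.7, 209.5]
eef_rot: [0.711, 0.703, -0.002, 0.004]
ft_force: [-0.2, -14.1, 7.3]
width: 0.51
```

Emit:
step_arm(commands="1 0 0 0 47; 1 0 0 0 47; 0 0 0 0 47; 0 0 0 0 47")

```text
clock: 11.23
position: [537.6, -0.5, 209.5]
eef_rot: [0.712, 0.702, -0.004, 0.006]
ft_force: [-0.7, -20.1, 6.1]
width: 0.51
```

```bash
python3 m.py scene7
```

```text
11.4333 [537.58, -0.52, 209.54, -0.73, -20.28, 6.52]
```

```bash
python3 - <<'E'
from cell import env
from h import *
np.set_printoptions(precision=1,suppress=True)
c=env.read_camera("scene"); im0=cv2.imread("pics/scene0.png")
for nm,g,(y0,y1,x0,x1) in (("0",im0,(178,194,272,290)),("now",c["img"],(180,202,276,296))):
    s=g[y0:y1,x0:x1].max(2).astype(int); m=biggest(s<45); r,q=np.nonzero(m); print(nm,m.sum(),q.mean()+x0,r.mean()+y0,"bbox",q.min()+x0,q.max()+x0,r.min()+y0,r.max()+y0, onz(c,(q.mean()+x0,r.mean()+y0),215))
    print(s)
E
```

```text
0 107 280.4299065420561 184.9158878504673 bbox 275 286 180 191 [569.2 -23.6 215. ]
[[252 252 252 252 252 252 252 252 252 252 252 252 248 244 244 252 245 166]
 [252 252 252 252 252 252 252 252 243 243 239 237 193 136 142 243 252 233]
 [252 252 252 248 243 243 238 236 130 134  75  23  24  25  34 168 252 252]
 [250 250 249 190 136 134  32  25  26  24  20  15  14  15  29 167 252 252]
 [240 241 236  21  26  23  18  15  13  15  14  15  15  14  28 167 252 251]
 [221 212 212  14  15  13  15  15  13  13  14  14  13  15  29 164 251 250]
 [164 146 131  16  14  15  14  13  14  14  15  14  15  15  27 156 248 245]
 [101 164 193  14  13  15  14  15  14  15  14  14  15  15  27 150 247 246]
 [108 169 229  14  14  14  14  14  14  14  14  14  14  14  30 174 247 246]
 [123 117 166  15  13  14  14  15  14  16  15  14  14  14  36 210 246 233]
 [152 120 106  15  14  14  14  14  15  14  14  15  19  82  92 230 245 207]
 [155 144 118  15  14  15  13  15  32  27  41  51 174 205 208 246 246 244]
 [155 164 143  47  24  33  45  26  51  45  64  81 240 247 247 247 247 245]
 [157 211 162 116  82  80  78  38  47  47 
[... 1440 characters left out ...]
 132  84
   65  66]
 [211 140 117  50  15  14  15  15  17  22  22  34 101 175 153 119 163 132
   86  66]
 [246 162 150  68  15  25  48  18  30  39  38  56 153 235 165 166 166 165
  134  85]
 [247 211 160 121  77  73  97  30  44  47  48  50  94 150 166 166 165 166
  164 112]
 [236 246 163 162 144 121 116  57  42  68  68  80 112 129 155 148 148 139
  138  93]
 [168 234 165 163 162 144 122  88  61 115 116 129 143 158 137 112  91  98
   98 112]
 [165 164 165 167 212 164 145 108  92 135 189 191 190 209 178 174 151 188
  188 201]
 [165 165 164 168 235 213 163 137 110 116 234 235 233 232 229 232 234 235
  222 210]
 [165 165 164 165 169 236 214 163 140 125 211 234 233 234 223 212 217 221
  163 124]]
```

The tab has travelled 36.3 mm in the image, and the force rose to 20 N against the stop, so the bolt is home. I'll back off the tab a little with the catch still held, then lift.

Emit:
step_arm(commands="-2 0 0 0 47; -2 0 0 0 47; -2 0 0 0 47; -2 0 0 0 47; 0 0 0 0 47; 0 0 0 0 47; 0 0 -2 0 47; 0 0 -3 0 47; 0 0 -5 0 47; 0 0 -8 0 47; 0 0 -12 0 47; 0 0 -20 0 47; 0 0 -20 0 47; 0 0 -20 0 47; 0 0 -20 0 47; 0 0 0 0 47")

```text
clock: 12.87
position: [537.9, -2.5, 323.0]
eef_rot: [0.711, 0.703, 0.002, 0.003]
ft_force: [0.5, -0.0, 1.4]
width: 0.512
```

Emit:
step_arm(commands="-25 -8 0 0 47; -25 -8 0 0 47; -25 -8 0 0 47; -25 -8 0 0 47; -25 -8 0 0 47; -25 -8 0 0 47; -25 -8 0 0 47; -25 -8 0 0 47; -25 -8 0 0 47; -25 -8 0 0 47; 0 0 0 0 47; 0 0 0 0 47; 0 0 0 0 47; 0 0 0 0 47")

```text
clock: 14.03
position: [454.0, -250.1, 317.7]
eef_rot: [0.71, 0.704, 0.0, -0.0]
ft_force: [-0.6, -0.0, -0.0]
width: 0.511
```

```bash
python3 m.py scene8; python3 - <<'E'
from cell import env
from h import *
np.set_printoptions(precision=1,suppress=True)
c=env.read_camera("scene"); cv2.imwrite("pics/full8.png",c["img"][:,:,::-1])
m=red(c); r,q=np.nonzero(m); print("red",m.sum(),onz(c,(q.mean(),r.mean()),218))
s=c["img"][180:202,276:296].max(2).astype(int); m=biggest(s<45); r,q=np.nonzero(m); print(m.sum(),q.mean()+276,r.mean()+180)
t=env.read_camera("top"); a=t["img"][175:265,220:356,::-1]; cv2.imwrite("pics/top8.png",cv2.resize(a,None,fx=5.8,fy=5.8,interpolation=cv2.INTER_CUBIC))
m=red(t); r,q=np.nonzero(m); print("red top",m.sum(),q.mean(),r.mean())
b=cv2.imread("pics/scene0.png")[:,:,::-1]; d=cv2.absdiff(c["img"],b.copy()).max(2)>60; 
print([tuple(x) for x in cv2.connectedComponentsWithStats(d.astype(np.uint8))[2] if x[4]>8])
E
```

```text
14.2333 [454.07, -250.18, 317.98, -0.17, -0.17, -0.25]
red 196 [506.8 -10.8 218. ]
109 285.43119266055044 189.8256880733945
red top 292 286.6404109589041 224.71575342465752
[(np.int32(0), np.int32(0), np.int32(560), np.int32(420), np.int32(220284)), (np.int32(357), np.int32(6), np.int32(118), np.int32(61), np.int32(2791)), (np.int32(268), np.int32(17), np.int32(42), np.int32(33), np.int32(611)), (np.int32(312), np.int32(19), np.int32(49), np.int32(23), np.int32(276)), (np.int32(442), np.int32(29), np.int32(25), np.int32(10), np.int32(140)), (np.int32(284), np.int32(40), np.int32(21), np.int32(15), np.int32(118)), (np.int32(398), np.int32(45), np.int32(11), np.int32(7), np.int32(58)), (np.int32(321), np.int32(50), np.int32(5), np.int32(5), np.int32(16)), (np.int32(354), np.int32(51), np.int32(14), np.int32(3), np.int32(27)), (np.int32(381), np.int32(52), np.int32(7), np.int32(2), np.int32(10)), (np.int32(271), np.int32(55), np.int32(6), np.int32(7), np.int32(29)), (np.int32(360), np.int32(55), np.int32(84), np.int32(119), np.int32(4051)), (np.int32(286), np.int32(58), np.int32(4), np.
[... 1156 characters left out ...]
, np.int32(15), np.int32(15)), (np.int32(431), np.int32(119), np.int32(14), np.int32(5), np.int32(20)), (np.int32(445), np.int32(120), np.int32(6), np.int32(15), np.int32(58)), (np.int32(284), np.int32(153), np.int32(12), np.int32(5), np.int32(32)), (np.int32(295), np.int32(153), np.int32(100), np.int32(47), np.int32(1205)), (np.int32(420), np.int32(155), np.int32(14), np.int32(4), np.int32(29)), (np.int32(404), np.int32(160), np.int32(38), np.int32(27), np.int32(752)), (np.int32(272), np.int32(179), np.int32(20), np.int32(20), np.int32(223)), (np.int32(327), np.int32(191), np.int32(50), np.int32(18), np.int32(426)), (np.int32(359), np.int32(195), np.int32(87), np.int32(50), np.int32(1877))]
```

View pics/scene8.png

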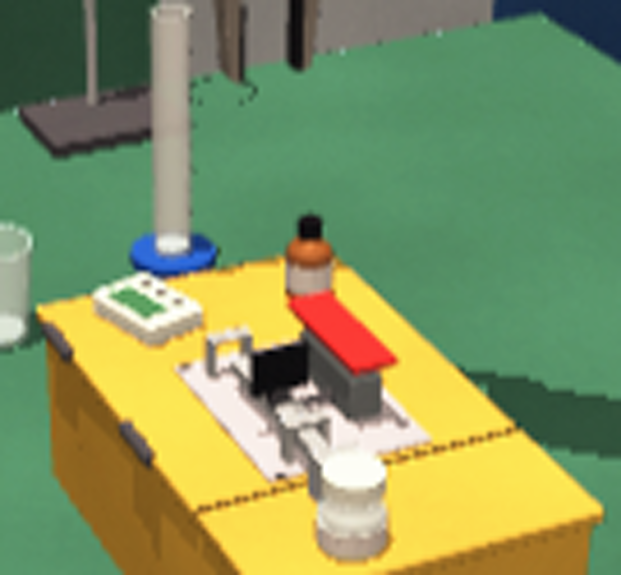

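View pics/top8.png

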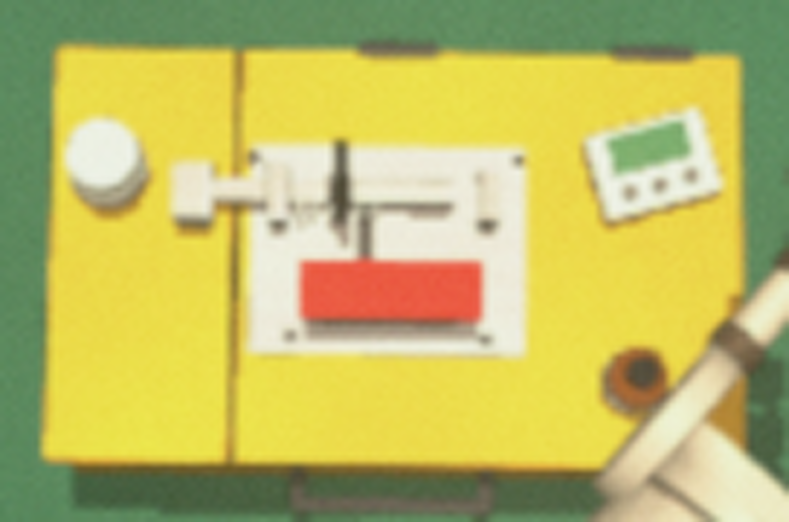

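The bolt is in the keeper and the red pad is back at exactly its starting pixels. Timer, vial and jar haven't moved, and the arm is clear. Handing in.

```bash
python3 -c "
from cell import env
print(env.close_job())"
```

```text
the job is handed in; nothing more can be done
None
```

The locker is bolted and the job is handed in, at about 14.4 s on the robot's clock. No verdict comes back, so what follows is from my own checks.

**What I did:** With the fingers 47 mm apart, one finger pressed the catch down until the force levelled off near 7 N, close to bottomed. The other finger pushed the tab toward +y at about 6 N until the force rose to 20 N against the end stop. I then backed off the tab with the catch still held, lifted, and moved clear.

**Last checks:**
- **Bolt:** the scene camera shows the tab moved 36.3 mm, and the top view shows the bolt seated in the keeper.
- **Catch:** the red pad is back at exactly the same pixels as at the start in both views, so it is fully up.
- **Bystanders:** comparing the scene picture before and after showed changes only at the arm, its shadow and the bolt.
- **Arm:** the force reading was about 0 N and the tool was well clear of everything.

**Disagreements:** The tool stopped about 3 mm short of the end position I had predicted. The two cameras also differed by about 3 mm on where the pad and tab were. I relied on the force rise and the measured 36 mm travel instead.

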